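# Hold a converter module under test in a hand-press test fixture

### The job

Load the converter module (the block with the row of screw terminals on a low step at one end) into the drawn-out nest of the hand-press test fixture, flat between the locating pins and with its terminals towards the slide's knob, and let go of it; then push the slide fully home under the head. Finally press the fixture's sprung handle all the way down to its stop and keep it there: the job finishes with the robot still holding the handle down, so that the module stays pressed onto the test contacts. Leave the other parts and tools on the bench where they are.

Things in the scene. Friction and masses are not known exactly. Their poses are not given: they have to be found in the camera images.
- converter: Loose converter module, about 0.2 kg: black block 70 x 44 x 32 mm (x, y, z) with an aluminium top. Origin: centre of the underside. Its -x end (x = -35 to -19 mm) is a step only 18 mm high with four screw terminals; the rest is 32 mm high. The plain long sides, 44 mm apart (+y and -y), are good to grip. Starts flat on the bench, its x axis within 40 degrees of world x.
- terminals (a point): Middle of the top of the converter's terminal step: 27 mm towards -x from the converter's origin and 18 mm above its underside.
- fixture: Hand-press test fixture, bolted down; position and yaw vary. Origin: on the table under the ram axis; x from the open front (slide side, nearer the robot) to the column at the back, y to its left. Rails 32 mm high, y -56 to 56 mm, x -200 to 70 mm; grey head x -30 to 75 mm, y -45 to 45 mm, z 127 to 227 mm; column behind it.
- slide (a joint): Nest slide, in m: 0 = fully home under the ram (at its stop), 0.14 = drawn fully out along the fixture's -x. It starts 0.13 to 0.14 out, runs with about 2 N of friction and stays where it is left. The slide plate is 82 mm wide and its top lies 30 mm above the table.
- slide_knob (a point): Centre of the top face of the slide's upright black knob, 78 mm above the table; it stands on the slide 130 mm towards -x and 15 mm towards +y from the nest's centre. The knob is 22 mm across and 25 mm tall (z = 51 to 76 mm) on a 14 mm stem. Home, it stands at x = -130 mm in the fixture's frame.
- nest: White floating nest plate on the slide, 100 x 82 mm, axes as the fixture's. Origin: centre of its top, where the converter's underside rests, 42 mm above the table. Eight 8 mm pins, 12 mm high, upper half tapered, stand at (+-30, +-28) and (+-41, +-13) mm around a 74 x 48 mm pocket; 52 mm are open for fingers on each long side. Sprung: sinks up to 5.5 mm (6 N preload, then 2 N/mm).
- handle: The steel handle lever with its grip bar. Origin: its pivot, 40 mm to +x and 110 mm to -y (right) of the ram axis, 175 mm above the table. The flat arm (10 x 24 mm) swings in the upright plane through this point along the fixture's x axis.
- handle_angle (a joint): Handle lever, in rad: 0 = up at rest (arm 25 degrees above level), 0.873 = fully down on its stop (25 degrees below level). A spring lifts it back when let go. Pressing it lowers the ram by 37 mm; the ram meets the converter in the last 4 mm or so. At the grip this needs about 3 N at first and about 13 N at the stop.
- grip (a point): Middle of the handle's grip bar, on its axis. The bar is black, round, 22 mm diameter, 85 mm long, starting beside the arm, level along the fixture's y. At rest at (-96, -159, 238) mm in the fixture's frame, fully down at (-96, -159, 112) mm; between, an arc of 150 mm radius about the pivot, bulging 14 mm to -x at mid travel. Press it from above or grip it.
- ram: The ram: 24 mm steel rod with a 44 x 36 mm pusher plate and rubber pad that bears on the converter's top. Origin: centre of the pad's underside, 107 mm above the table when up. The handle drives it.
- line_filter: Bystander: shiny metal can 70 x 44 x 30 mm with flanges, 96 mm over all. Origin: centre of the underside.
- relay: Bystander: small relay 28 x 22 x 36 mm. Origin: centre of the underside.
- multimeter: Bystander: hand-held multimeter lying flat, 172 x 92 x 42 mm. Origin: centre of the underside.
- screwdriver: Bystander: screwdriver lying on the bench.
- tape_roll: Bystander: roll of tape lying flat, 90 mm across, 24 mm high.
- flux_jar: Bystander: small jar, 56 mm across, 55 mm tall.
Not all that is in view belongs to the job. What is shaped like the converter but purple, red or turquoise is not meant.

How it is judged (in metres and radians):
On the way, in this order (a step that is already met when the one before it is completed fails the run):
1. the converter sits flat in the nest, terminals towards the knob, let go (horizontal distance between converter and nest below 0.005 m and z of converter in the frame of nest below 0.003 m and angle between converter's own z axis and vertical below 0.06 rad and x of terminals in the frame of nest below -0.02 m and contact force between the fingers and converter below 0.1 N), for 0.2 s.
2. the slide is fully home with the converter in the nest (value of joint slide below 0.004 m and horizontal distance between converter and nest below 0.005 m), for 0.2 s.
At the end, for the whole second after the job is handed in: Robot still holding the grip down (over 3 N; handle joint above 0.81 of 0.873 rad), ram pressing the converter with over 5 N, slide home within 4 mm, converter flat in the nest (5 mm in plan, 3 mm in height, 0.06 rad), terminals towards the knob (all of step 2 and value of joint handle_angle above 0.81 rad and contact force between any of the fingers, the arm and handle above 3 N and contact force between ram and converter above 5 N and z of converter in the frame of nest below 0.003 m and angle between converter's own z axis and vertical below 0.06 rad and x of terminals in the frame of nest below -0.02 m); the arm keeps its last pose, push and grip.
It fails at once if another part or tool on the bench was moved by more than 30 mm (distance of any of line_filter, relay, multimeter, screwdriver, tape_roll, flux_jar from where it was at the start of the episode above 0.03 m).
It also fails if it takes over 61 s, if anything falls off the work surface, if the arm or the gripper's body presses on something with over 40 N, if the wrist force passes 120 N, or if a joint passes its speed limit or range.

### The arm

A 6-joint arm with a two-finger parallel gripper is mounted at the origin on the work surface. World frame = base frame: x ahead of the robot, y to its left, z up, the work surface at z = 0. Lengths are in mm, angles in rad, forces in N, time in s.
With the tool pointing down it reaches from about 375 to 900 mm from the base axis. Payload 3.1 kg.
Tool frame: the origin (TCP) lies where the fingers leave the gripper's body, on its centre line; the fingertips stand 73 mm ahead of it and the grasp point (between the pads) lies 54 mm ahead of it; z points along the fingers, y is the direction in which the jaws open and shut (so a half turn about z gives the same grasp; the last joint's range is limited). The gripper opens to 85 mm and grips with 20 to 120 N. Pads are 22 mm wide; open, the fingers measure 114 mm over their backs; the gripper's body (76 mm by 85 mm) begins 54 mm behind the grasp point. The pads swing forward as they close: fully open they stand 13 mm farther back than shut.
Start: joints at [1.042, 0.527, 1.433, -0, 1.181, -0.178], TCP at [214.153, 587.142, 303.91] pointing down, gripper open.
Joint ranges: [-3.08, 3.08], [-0.75, 2.2], [0.22, 2.44], [-1.43, 4.57], [0, 2.65], [-2.85, 2.85]. Speed limits (rad/s): [2.79, 2.79, 3.14, 3.14, 3.14, 3.14].

### API

Orientations are given as a unit quaternion [x, y, z, w].
In Python, from cell import env, optics, close_job, models gives the robot as it stands.
- The arm moves only by the tool send_rows, never from a script. Its argument "moves" is a list that holds one entry, the list of rows, each a list of 7 numbers: the shift along the tool's x, y, z in m, then the turn, a rotation vector about the tool's x, y, z in degrees, then the finger opening in m, from 0 to 0.0854. A call has 1 to 10 rows; each row shifts and turns the commanded pose from where the row before left it, along the tool's axes as they then stand; what a row does not reach is not made up. A row lasts 1/10 s, in which the tool goes at most 50 mm and 8.59 degrees, less where a joint would pass 70% of its speed; a pose out of reach is approached as far as the arm can. A call with a gripper value outside its range is refused whole. The fingers move at their own pace and stop on an object; "newtons" is the grip in N (left out, the last holds). Time passes only in rows, so rows that do not move let the fingers close. It gives the time, the measured TCP pose, the force and the opening at its end, in the units of the state.
- env.sense(): the state, without advancing time (a new reading comes with each control period).
- optics.snapshot(name): name is "side" or "top"; returns the picture (384x512x3 uint8, red, green, blue); there is no depth.
- optics.calibration(name): a dict with "camera_matrix" (3x3 intrinsics, pixels), "camera_from_world" (4x4, takes a point from world to camera coordinates). Camera axes: x right, y down, z forward; pixel columns grow to the right and rows downward; lengths in mm; the calibration is good to about 2 mm. A picture is of the moment at which its call begins. calibration takes no time and is no camera call.
- close_job(): hands the job in, once; it reports no verdict.
Trained networks look in the newest picture that a camera, given by its name, has taken for a name from the list of things; names that differ only in an ending like _2 or _b are one class to them, and where a whole thing is asked for, a point or a joint stands for the part that bears it (a point fixed in the world has none). Each returns a list of dicts, best first, with "conf" (0 to 1); they miss things now and then, are a little off and sometimes report something else, mostly with a low value. They report only what shows in the picture. A call takes as long as a camera call. They do not tell look-alikes from the thing itself.
- models.find_in(target, camera): "at" ([column, row] in pixels, amid what is visible of it).
- models.masks_of(target, camera): "mask" (384x512 bool, what is visible of it) and "at" ([column, row] in pixels, amid what is visible of it).
The state is a dict: "time_s": time; "qpos": joint angles; "qvel": joint speeds; "tau": joint torques, N m; "eef_pos": TCP position; "tcp_rot": TCP orientation; "force": force on the tool from outside, world axes, zero at the start; "torque": the same for the moment, N m; "opening": opening from 0.0 (shut) to 1.0 (fully open).
Only numpy, scipy, OpenCV 4.12 (cv2) and the standard library are available. Lean on these libraries where they do the work, as an engineer would, in place of code of your own. Each camera call takes 0.05 s, during which the arm holds its last target. There are 200 camera calls.

## Working session

There is one attempt and no reset: what is moved stays moved. The work goes in short steps, Python scripts to look and compute and a tool call to move; the robot and the scene stay as the last step left them, time stands still between calls to the robot, and variables do not carry over. Pictures are saved under pics/ and viewed, about 8 in all and at most 12, crops included, and the job is handed in when it is done.

Besides the shell and the picture viewer there is one more tool, called after "Emit:" by a JSON object that holds its "op" and its "data". send_rows: Moves the arm, as the interface text tells. Its arguments: {"type":"object","properties":{"moves":{"type":"array","items":{"type":"array","items":{"type":"array","items":{"type":"number"}}}},"newtons":{"type":"number"}},"required":["moves"]}

```bash
ls; mkdir -p pics
python3 - <<'E'
from cell import env, optics, models
import cv2,numpy as np
s=env.sense();print(s)
for c in("side","top"):
    im=optics.snapshot(c);cv2.imwrite(f"pics/{c}0.png",im[:,:,::-1])
    print(c,optics.calibration(c))
    for t in("converter","terminals","slide_knob","grip","nest","fixture"):
        print(t,[(np.round(d["at"]).tolist(),round(d["conf"],2)) for d in models.find_in(t,c)][:4])
a=cv2.imread("pics/side0.png");b=cv2.imread("pics/top0.png")
E
```

```text
pics
{'time_s': 0.0, 'qpos': array([ 1.04250919e+00,  5.28460410e-01,  1.43391531e+00,  1.91109176e-05,
        1.18140947e+00, -1.78483027e-01]), 'qvel': array([ 4.59243013e-04, -6.01044115e-04, -2.95848185e-03, -9.09810164e-04,
        3.22190862e-04, -1.91893738e-06]), 'tau': array([ 1.96626485e-05, -4.42353880e+01, -1.78022575e+01, -2.15946284e-04,
        8.35617335e-03, -1.70947953e-05]), 'eef_pos': array([213.86355836, 586.66618452, 302.932854  ]), 'tcp_rot': array([ 1.74015167e-01,  9.84742362e-01, -1.02546963e-03, -3.87682509e-04]), 'force': array([-0.40023421,  0.16614198,  0.34961016]), 'torque': array([-0.02557577,  0.00560324, -0.05677844]), 'opening': 0.9992952047076874}
side {'camera_matrix': array([[484.23109637,   0.        , 252.02728132],
       [  0.        , 484.23109637, 200.83695247],
       [  0.        ,   0.        ,   1.        ]]), 'camera_from_world': array([[-9.85881803e-01, -1.67395581e-01, -3.97372732e-03,
         5.66909151e+02],
       [-1.10778770e-01,  6.69863436e-01, -7.34173714e-01,
         1.88205629e+02],
       [ 1.25559290e-01, -7.23368300e
[... 706 characters left out ...]
era_from_world': array([[-3.16992111e-04, -9.99955284e-01,  9.45143569e-03,
        -1.00666299e+01],
       [-9.94704585e-01, -6.56071343e-04, -1.02773329e-01,
         5.94213760e+02],
       [ 1.02774934e-01, -9.43396475e-03, -9.94659898e-01,
         1.21374413e+03],
       [ 0.00000000e+00,  0.00000000e+00,  0.00000000e+00,
         1.00000000e+00]])}
converter [([143.0, 154.0], 0.85), ([97.0, 190.0], 0.82), ([176.0, 210.0], 0.79), ([137.0, 188.0], 0.62)]
terminals [([143.0, 227.0], 0.95), ([180.0, 212.0], 0.81), ([144.0, 155.0], 0.79), ([137.0, 190.0], 0.75)]
slide_knob [([251.0, 207.0], 0.65)]
grip [([292.0, 161.0], 0.94)]
nest [([248.0, 189.0], 0.64)]
fixture [([250.0, 159.0], 0.75)]
```

Run:
```python
import cv2
b=cv2.imread("pics/top0.png");cv2.imwrite("pics/top0c.png",cv2.resize(b[80:280,60:330],None,fx=2.95,fy=2.95,interpolation=cv2.INTER_CUBIC))
```

```text
(no output)
```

View pics/side0.png

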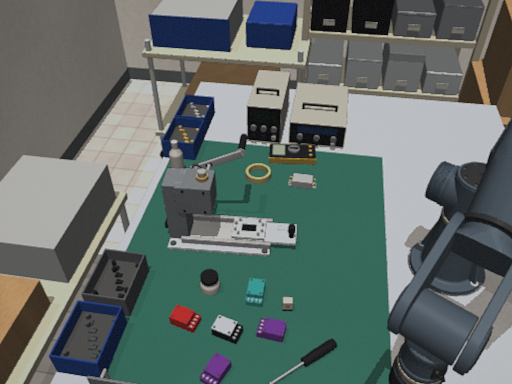

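View pics/top0c.png

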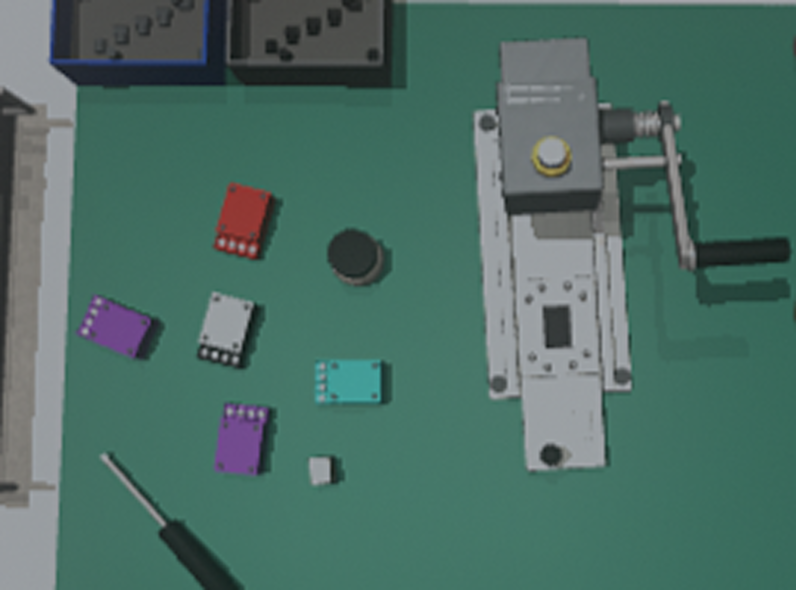

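The top view shows six lookalike blocks:
- red at (143,154)
- purple at (97,190) and (142,228)
- turquoise at (178,210)
- a silver-topped, black-stepped block at (137,190)

The silver-topped block is the converter; it sits at (227,331) in the side view. Its terminals face the robot. The nest is at (248,190), the knob at (247,234) and the grip at about (310,165).

```bash
cat > h.py <<'E'
from cell import env, optics, models
import cv2,numpy as np
C={c:optics.calibration(c) for c in("side","top")}
def ray(c,p):
    K,T=C[c]["camera_matrix"],C[c]["camera_from_world"];R,t=T[:3,:3],T[:3,3]
    return -R.T@t, R.T@np.linalg.solve(K,[p[0],p[1],1])
def onz(c,p,z):
    o,d=ray(c,p);return o+d*(z-o[2])/d[2]
def proj(c,P):
    K,T=C[c]["camera_matrix"],C[c]["camera_from_world"]
    q=K@(T[:3,:3]@np.asarray(P,float).T+T[:3,3:]);return (q[:2]/q[2]).T
def tri(ps,pt):
    A=[];b=[]
    for c,p in(("side",ps),("top",pt)):
        o,d=ray(c,p);d/=np.linalg.norm(d);M=np.eye(3)-np.outer(d,d);A.append(M);b.append(M@o)
    return np.linalg.lstsq(np.vstack(A),np.hstack(b),rcond=None)[0]
def rect(c,im,z,x0,x1,y0,y1,s): # rectified view: up=+x, left=+y, s px/mm
    W=np.array([[x1,y1],[x1,y0],[x0,y0],[x0,y1]],float)
    src=proj(c,np.c_[W,np.full(4,z)]).astype(np.float32)
    w,h=int((y1-y0)*s),int((x1-x0)*s)
    return cv2.warpPerspective(im,cv2.getPerspectiveTransform(src,np.float32([[0,0],[w,0],[w,h],[0,h]])),(w,h),flags=cv2.INTER_CUBIC)
E
python3 - <<'E'
from h import *
np.set_printoptions(precision=1,suppress=True)
im={c:optics.snapshot(c) for c in C}
for c,g,z in(("top",(137,190),32),("side",(227,331),32)):
    for t in("converter","terminals"):
        for d in models.masks_of(t,c):
            if np.hypot(*(np.array(d["at"])-g))<14:
                m=d["mask"].astype(np.uint8);cn=max(cv2.findContours(m,0,2)[0],key=len)[:,0]
                W=np.float32([onz(c,p,z if t=="converter" else 18)[:2] for p in cn]);print(c,t,d["at"],m.sum(),cv2.minAreaRect(W),onz(c,d["at"],25))
    # bright top
    x=onz(c,g,32);r=rect(c,im[c],32,x[0]-60,x[0]+60,x[1]-60,x[1]+60,4)
    v=((r.min(2)>110)).astype(np.uint8);v=cv2.morphologyEx(v,cv2.MORPH_OPEN,np.ones((9,9)))
    k=max(cv2.findContours(v,0,2)[0],key=cv2.contourArea)
    mr=cv2.minAreaRect(k);print("bright",x[0]+60-mr[0][1]/4,x[1]+60-mr[0][0]/4,np.array(mr[1])/4,mr[2])
    cv2.imwrite(f"pics/r_{c}.png",r[:,:,::-1])
f={}
for t in("slide_knob","grip","nest"):
    f[t]={c:(models.find_in(t,c)or[{"at":[0,0]}])[0]["at"] for c in C};print(t,f[t],tri(f[t]["side"],f[t]["top"]))
a=rect("top",im["top"],42,320,700,-160,100,2.1);b=rect("side",im["side"],42,320,700,-160,100,2.1)
a=a[:, :380];b=b[:, :380]
pr=cv2.imread("pics/r_top.png");cv2.imwrite("pics/rn.png",np.hstack([a,b])[:,:,::-1])
E
python3 -c "
import cv2,numpy as np
cv2.imwrite('pics/rc.png',np.hstack([cv2.resize(cv2.imread(f'pics/r_{c}.png'),(400,400)) for c in('top','side')]))"
```

```text
top converter [138.3, 189.5] 372 ((585.8230590820312, 321.0013122558594), (52.75291061401367, 68.0314712524414), 76.01612854003906) [592.5 318.8  25. ]
top terminals [134.8, 194.0] 368 ((586.744140625, 325.89642333984375), (50.982398986816406, 70.40096282958984), 76.51663970947266) [578.6 329.2  25. ]
bright 594.4063689952 323.88569370127846 [45.  54.9] 14.191097259521484
side converter [226.8, 332.3] 590 ((582.0380249023438, 335.02410888671875), (61.569671630859375, 77.17597961425781), 77.61067962646484) [582.  341.9  25. ]
side terminals [228.7, 328.8] 592 ((584.4987182617188, 326.2906188964844), (60.639808654785156, 79.33712768554688), 75.68439483642578) [579.3 331.1  25. ]
bright 593.0069816820802 325.23146568770335 [46.8 56. ] 14.03624439239502
slide_knob {'side': [264.1, 229.8], 'top': [253.3, 206.1]} [542.3 -34.7  20.4]
grip {'side': [226.8, 158.0], 'top': [294.8, 162.6]} [ 660.9 -138.6  204.1]
nest {'side': [251.7, 228.6], 'top': [247.5, 190.5]} [583.6 -17.   37.9]
```

View pics/rc.png

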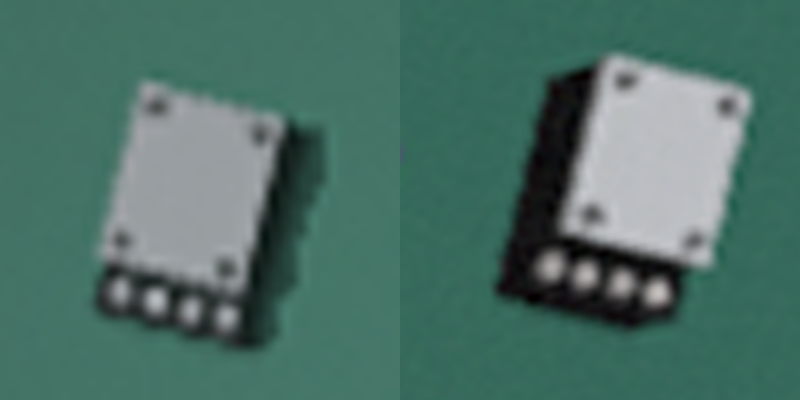

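View pics/rn.png

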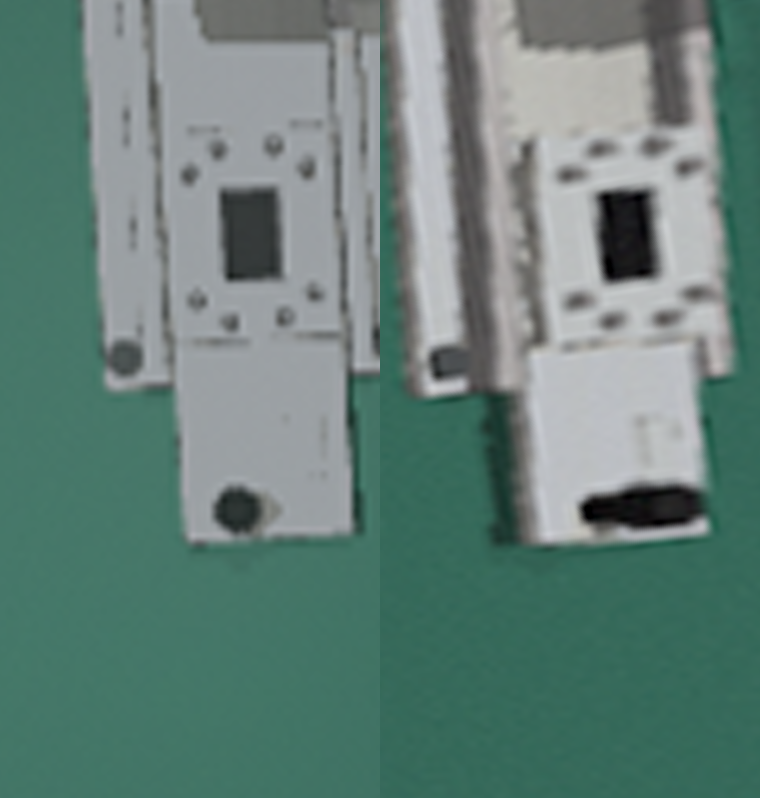

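The rectified crops confirm the choice: silver top 55 x 45 mm, black step with 4 screws, terminals facing -x. That puts the converter at about (586,326.5) with yaw -14°, and the nest centre at about (588.6,-18.5) with yaw about +3.7°.

```bash
cat >> h.py <<'E'
from scipy.spatial.transform import Rotation as Ro
def go(x,y,z,ang): # ang = world angle (deg) of tool y; prints tool-frame shift mm / rotvec deg
    s=env.sense();R=Ro.from_quat(s["tcp_rot"])
    a=np.radians(ang);ty=np.array([np.cos(a),np.sin(a),0]);tz=np.array([0,0,-1.]);T=Ro.from_matrix(np.c_[np.cross(ty,tz),ty,tz])
    print("t",round(s["time_s"],2),"pos",s["eef_pos"].round(1),"F",s["force"].round(1),"shift",(R.inv().apply(np.array([x,y,z])-s["eef_pos"])).round(1),"rot",np.degrees((R.inv()*T).as_rotvec()).round(2))
E
python3 -c "
from h import *
go(585.9,326.5,200,75.9)"
```

```text
t 1.3 pos [214.2 587.1 303.9] F [0.1 1.2 0.1] shift [-438.6 -117.4  103.9] rot [-0.    0.   -5.94]
```

Emit:
{"op": "send_rows", "data": {"moves": [[[-0.03,-0.008,0.007,0,0,0,0.085],[-0.03,-0.008,0.007,0,0,0,0.085],[-0.03,-0.008,0.007,0,0,0,0.085],[-0.03,-0.008,0.007,0,0,0,0.085],[-0.03,-0.008,0.007,0,0,0,0.085],[-0.03,-0.008,0.007,0,0,0,0.085],[-0.03,-0.008,0.007,0,0,0,0.085],[-0.03,-0.008,0.007,0,0,0,0.085],[-0.03,-0.008,0.007,0,0,0,0.085],[-0.03,-0.008,0.007,0,0,0,0.085]]]}}

```text
time_s: 2.3
eef_pos: [469.7, 408.4, 233.7]
tcp_rot: [0.174, 0.985, 0.0, 0.0]
force: [0.2, -0.3, -0.5]
opening: 0.996
```

Emit:
{"op": "send_rows", "data": {"moves": [[[-0.028,-0.0075,0.0068,0,0,0,0.085],[-0.028,-0.0075,0.0068,0,0,0,0.085],[-0.028,-0.0075,0.0068,0,0,0,0.085],[-0.028,-0.0075,0.0068,0,0,0,0.085],[-0.028,-0.0075,0.0068,0,0,0,0.085],[0,0,0,0,0,-3,0.085],[0,0,0,0,0,-2.9,0.085],[0,0,0,0,0,0,0.085]]]}}

```text
time_s: 3.1
eef_pos: [587.5, 325.6, 199.6]
tcp_rot: [0.123, 0.992, -0.0, -0.0]
force: [0.4, -0.5, 0.2]
opening: 0.994
```

```bash
python3 -c "
from h import *
go(585.9,326.5,80,75.9)"
```

```text
t 3.1 pos [587.5 325.6 199.6] F [ 0.4 -0.5  0.2] shift [  1.8   0.5 119.6] rot [-0.01 -0.02 -0.08]
```

Emit:
{"op": "send_rows", "data": {"moves": [[[0.0018,0.0005,0.02,0,0,0,0.085],[0,0,0.02,0,0,0,0.085],[0,0,0.02,0,0,0,0.085],[0,0,0.02,0,0,0,0.085],[0,0,0.02,0,0,0,0.085],[0,0,0.0195,0,0,0,0.085],[0,0,0,0,0,0,0.085]]]}}

```text
time_s: 3.8
eef_pos: [583.7, 326.4, 77.6]
tcp_rot: [0.123, 0.992, -0.001, -0.003]
force: [-1.3, -0.4, -0.6]
opening: 0.997
```

Emit:
{"op": "send_rows", "data": {"moves": [[[0,0,0,0,0,0,0.03],[0,0,0,0,0,0,0.03],[0,0,0,0,0,0,0.03],[0,0,0,0,0,0,0.03],[0,0,0,0,0,0,0.03],[0,0,0,0,0,0,0.03],[0,0,0,0,0,0,0.03],[0,0,0,0,0,0,0.03]]], "newtons": 40}}

```text
time_s: 4.6
eef_pos: [586.5, 327.2, 82.1]
tcp_rot: [0.123, 0.992, 0.001, 0.001]
force: [-0.3, -0.2, 6.0]
opening: 0.505
```

Emit:
{"op": "send_rows", "data": {"moves": [[[0,0,-0.01,0,0,0,0.03],[0,0,-0.02,0,0,0,0.03],[0,0,-0.02,0,0,0,0.03],[0,0,-0.02,0,0,0,0.03],[0,0,-0.02,0,0,0,0.03],[0,0,-0.015,0,0,-4,0.03],[0,0,0,0,0,-5,0.03],[0,0,0,0,0,-5,0.03],[0,0,0,0,0,-3.8,0.03],[0,0,0,0,0,0,0.03]]]}}

```text
time_s: 5.6
eef_pos: [585.1, 326.7, 185.3]
tcp_rot: [-0.032, 0.999, -0.0, -0.001]
force: [-0.6, -0.2, -1.8]
opening: 0.505
```

```bash
python3 -c "
from h import *
go(588.6,-18.5,170,93.7)"
```

```text
t 5.6 pos [585.1 326.7 185.3] F [-0.6 -0.2 -1.8] shift [  18.4 -344.7   15.4] rot [-0.02 -0.06 -0.05]
```

Emit:
{"op": "send_rows", "data": {"moves": [[[0.001,-0.02,0,0,0,0,0.03],[0.002,-0.035,0,0,0,0,0.03],[0.002,-0.035,0,0,0,0,0.03],[0.002,-0.035,0,0,0,0,0.03],[0.002,-0.035,0,0,0,0,0.03],[0.002,-0.035,0,0,0,0,0.03],[0.002,-0.035,0,0,0,0,0.03],[0.002,-0.035,0,0,0,0,0.03],[0.002,-0.035,0,0,0,0,0.03],[0.001,-0.02,0,0,0,0,0.03]]]}}

```text
time_s: 6.6
eef_pos: [587.6, 2.8, 185.5]
tcp_rot: [-0.03, 1.0, -0.0, -0.0]
force: [0.4, 0.9, -1.4]
opening: 0.506
```

Emit:
{"op": "send_rows", "data": {"moves": [[[0,-0.015,0.005,0,0,0,0.03],[0,-0.01,0.01,0,0,0,0.03],[0,0,0.005,0,0,0,0.03],[0,0,0,0,0,0,0.03],[0,0,0,0,0,0,0.03]]]}}

```text
time_s: 7.1
eef_pos: [589.3, -17.4, 164.9]
tcp_rot: [-0.033, 0.999, 0.0, -0.001]
force: [1.8, 0.9, -1.0]
opening: 0.5
```

Run:
```python
from h import *
go(588.6,-18.5,150,93.7)
im={c:optics.snapshot(c) for c in C}
cv2.imwrite("pics/h.png",np.hstack([rect("top",im["top"],54,480,680,-120,80,2),rect("side",im["side"],54,480,680,-120,80,2)])[:,:,::-1])
```

```text
t 7.1 pos [589.3 -17.4 164.9] F [ 1.8  0.9 -1. ] shift [ 0.8 -1.  14.9] rot [ 0.04 -0.07  0.03]
```

View pics/h.png

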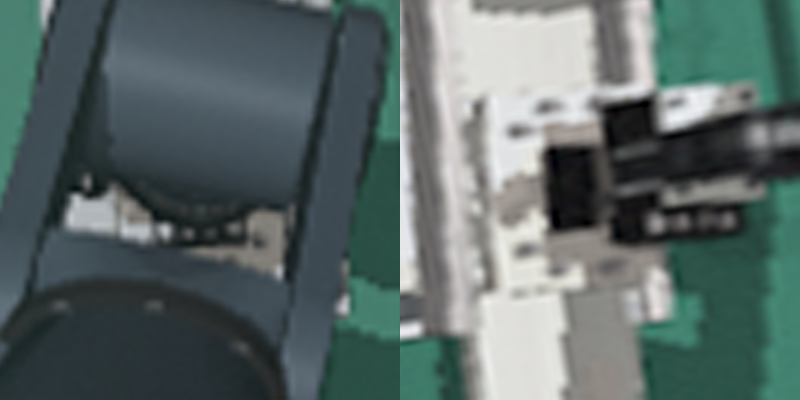

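Run:
```python
from h import *
s=env.sense();p=s["eef_pos"]
o,d=ray("side",proj("side",[[570.5,-66,54]])[0])
for z in(98,102,106):print(z,(o+d*(z-o[2])/d[2]).round(1))
# pins & nest check from side (unoccluded snapshot earlier in rn.png, px/2.1, plane 42 -> pin tops at 54)
P=[(570,174),(600,149),(655,147),(690,167),(577,300),(612,320),(667,318),(698,293)]
W=np.array([onz("side",proj("side",[[700-v/2.1,100-(u-380)/2.1,42]])[0],54)[:2] for u,v in P]);print("side pins z54",W.mean(0).round(1))
P=[(190,174),(218,149),(273,146),(307,167),(197,300),(231,321),(285,317),(315,292)]
W2=np.array([onz("top",proj("top",[[700-v/2.1,100-u/2.1,42]])[0],54)[:2] for u,v in P]);print("top pins z54",W2.mean(0).round(1))
N=np.array([[30,28],[41,13],[41,-13],[30,-28],[-30,28],[-41,13],[-41,-13],[-30,-28]],float)
for w in(W,W2):
    a=w-w.mean(0);print(np.degrees(np.arctan2((N[:,0]*a[:,1]-N[:,1]*a[:,0]).sum(),(N*a).sum())),(a/1).round(1).tolist()[:3])
    print(np.abs(a).max(0))
# model overlay in side view
im=optics.snapshot("side");a=np.radians(3.75);R=np.array([[np.cos(a),-np.sin(a)],[np.sin(a),np.cos(a)]])
K=3;q0=np.array([180,180]);cr=cv2.resize(im[180:300,180:340],None,fx=5,fy=5,interpolation=cv2.INTER_CUBIC)
def dr(pts,org,z,col):
    w=np.c_[np.array(pts)@R.T+org,np.full(len(pts),z)];q=((proj("side",w)-[180,180]+.5)*5).astype(int)
    cv2.polylines(cr,[q],True,col,1)
dr([(35,22),(35,-22),(-19,-22),(-19,22)],p[:2],p[2]-81+32,(255,0,0))
dr([(-19,22),(-19,-22),(-35,-22),(-35,22)],p[:2],p[2]-81+18,(255,0,0))
dr([(50,41),(50,-41),(-50,-41),(-50,41)],(588.6,-18.5),42,(0,0,255))
for n in N: dr(n+np.array([(4,0),(0,4),(-4,0),(0,-4)]),(588.6,-18.5),42,(0,160,0))
cv2.imwrite("pics/ov.png",cr[:,:,::-1])
```

```text
98 [563.4 -21.5  98. ]
102 [562.8 -17.5 102. ]
106 [562.1 -13.4 106. ]
side pins z54 [586.7  -9.3]
top pins z54 [587.7 -19.8]
3.610852933152554 [[28.0, 30.0], [39.8, 15.8], [40.7, -10.1]]
[40.72611974 30.30917871]
3.8397774584255666 [[27.9, 29.2], [39.7, 16.0], [41.1, -9.9]]
[41.37686114 29.70646441]
```

View pics/ov.png

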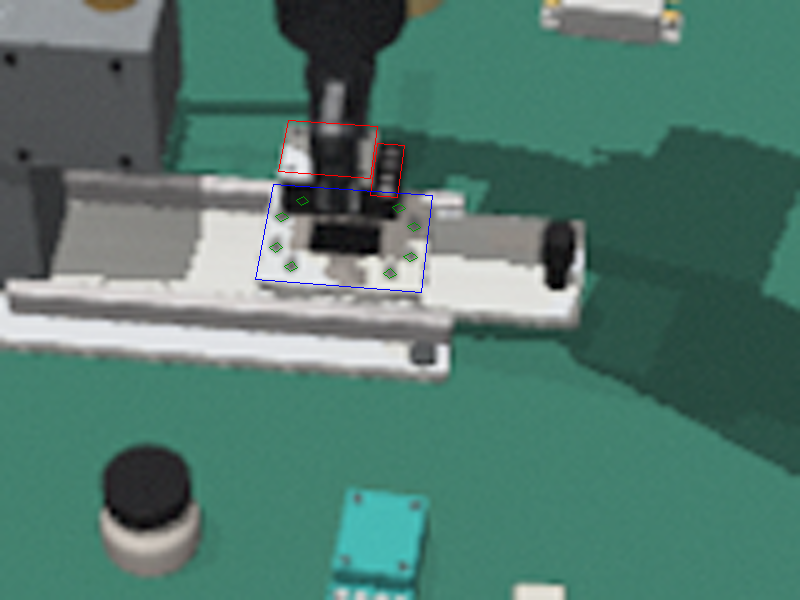

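Emit:
{"op": "send_rows", "data": {"moves": [[[0.001,-0.001,0.005,0,0,0,0.03],[0,0,0.007,0,0,0,0.03],[0,0,0.007,0,0,0,0.03],[0,0,0.005,0,0,0,0.03],[0,0,0.003,0,0,0,0.03],[0,0,0,0,0,0,0.03],[0,0,0,0,0,0,0.03]]]}}

```text
time_s: 7.95
eef_pos: [588.8, -19.7, 138.3]
tcp_rot: [-0.032, 0.999, -0.0, 0.0]
force: [-0.2, 0.8, -1.7]
opening: 0.508
```

```bash
python3 -c "
from h import *
go(588.2,-18.3,123,93.7)"
```

```text
t 7.95 pos [588.8 -19.7 138.3] F [-0.2  0.8 -1.7] shift [ 0.5  1.4 15.3] rot [-0.    0.   -0.05]
```

Emit:
{"op": "send_rows", "data": {"moves": [[[0.0005,0.0008,0.002,0,0,0,0.03],[0,0,0.002,0,0,0,0.03],[0,0,0.002,0,0,0,0.03],[0,0,0.002,0,0,0,0.03],[0,0,0.002,0,0,0,0.03],[0,0,0.002,0,0,0,0.03],[0,0,0,0,0,0,0.03],[0,0,0,0,0,0,0.03]]]}}

```text
time_s: 8.75
eef_pos: [588.2, -18.9, 126.4]
tcp_rot: [-0.032, 0.999, 0.0, -0.0]
force: [0.7, -0.0, -2.4]
opening: 0.507
```

Emit:
{"op": "send_rows", "data": {"moves": [[[0,0,0.001,0,0,0,0.03],[0,0,0.001,0,0,0,0.03],[0,0,0.001,0,0,0,0.03],[0,0,0.001,0,0,0,0.03],[0,0,0,0,0,0,0.03],[0,0,0,0,0,0,0.03]]]}}

```text
time_s: 9.35
eef_pos: [588.2, -18.9, 123.1]
tcp_rot: [-0.032, 0.999, -0.0, 0.0]
force: [-2.4, -1.3, 4.7]
opening: 0.506
```

Emit:
{"op": "send_rows", "data": {"moves": [[[0,0,0,0,0,0,0.07],[0,0,0,0,0,0,0.07],[0,0,0,0,0,0,0.07],[0,0,0,0,0,0,0.07],[0,0,0,0,0,0,0.07]]]}}

```text
time_s: 9.85
eef_pos: [588.2, -18.8, 122.2]
tcp_rot: [-0.032, 0.999, 0.0, -0.0]
force: [-0.1, 0.4, 0.3]
opening: 0.82
```

Emit:
{"op": "send_rows", "data": {"moves": [[[0,0,-0.01,0,0,0,0.07],[0,0,-0.02,0,0,0,0.07],[0,0,-0.03,0,0,0,0.07],[0.02,0,-0.03,0,0,0,0.05],[0.04,0,0,0,0,0,0],[0.04,0,0,0,0,0,0],[0.04,0,0,0,0,0,0],[0.02,0,0,0,0,0,0],[0,0,0,0,0,0,0],[0,0,0,0,0,0,0]]]}}

```text
time_s: 10.85
eef_pos: [429.6, -29.5, 213.2]
tcp_rot: [-0.032, 0.999, -0.001, 0.001]
force: [-0.3, -0.4, 1.3]
opening: -0.002
```

Run:
```python
from h import *
go(588.6-130*.998-15*.065-35,-18.5-130*.065+15-2.3,125,93.7)
im={c:optics.snapshot(c) for c in C}
a=np.radians(3.75);R=np.array([[np.cos(a),-np.sin(a)],[np.sin(a),np.cos(a)]]);out=[]
for c,u0,v0 in(("side",200,180),("top",205,150)):
    cr=cv2.resize(im[c][v0:v0+96,u0:u0+80],None,fx=5,fy=5,interpolation=cv2.INTER_CUBIC)
    for pts,z,col in(([(35,22),(35,-22),(-19,-22),(-19,22)],74,(255,0,0)),([(-19,22),(-19,-22),(-35,-22),(-35,22)],60,(255,0,0)),([(50,41),(50,-41),(-50,-41),(-50,41)],42,(0,0,255))):
        w=np.c_[np.array(pts)@R.T+[588.4,-18.5],np.full(4,z)];cv2.polylines(cr,[((proj(c,w)-[u0,v0]+.5)*5).astype(int)],True,col,1)
    out.append(cr)
cv2.imwrite("pics/seat.png",np.hstack(out)[:,:,::-1])
```

```text
t 10.85 pos [429.6 -29.5 213.2] F [-0.3 -0.4  1.3] shift [ 6.  15.7 88.2] rot [-0.06  0.17 -0.07]
```

View pics/seat.png

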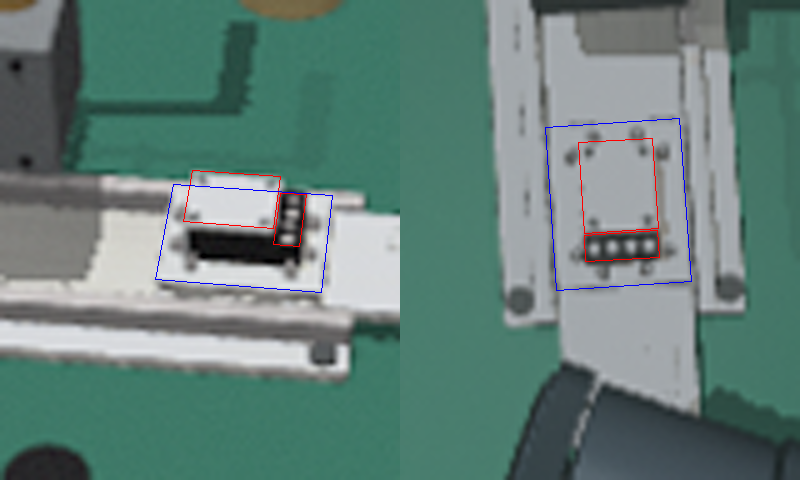

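The module is seated: both outlines match, and the terminals face the knob. Next I go down behind the knob.

Emit:
{"op": "send_rows", "data": {"moves": [[[0.006,0.008,0,0,0,0,0],[0,0.0077,0.01,0,0,0,0],[0,0,0.02,0,0,0,0],[0,0,0.02,0,0,0,0],[0,0,0.02,0,0,0,0],[0,0,0.018,0,0,0,0],[0,0,0,0,0,0,0]]]}}

```text
time_s: 11.65
eef_pos: [420.9, -13.1, 122.7]
tcp_rot: [-0.032, 0.999, 0.001, -0.002]
force: [0.0, 0.1, 0.5]
opening: -0.002
```

Emit:
{"op": "send_rows", "data": {"moves": [[[-0.005,0,0,0,0,0,0],[-0.01,0,0,0,0,0,0],[-0.015,0,0,0,0,0,0],[-0.015,0,0,0,0,0,0],[-0.015,0,0,0,0,0,0],[-0.015,0,0,0,0,0,0],[-0.015,0,0,0,0,0,0],[-0.01,0,0,0,0,0,0],[0,0,0,0,0,0,0]]]}}

```text
time_s: 12.55
eef_pos: [523.9, -7.5, 125.4]
tcp_rot: [-0.032, 0.999, -0.001, 0.003]
force: [0.4, 0.5, 0.4]
opening: -0.004
```

Run:
```python
from h import *
go(436+134.7,-13+8.7,126,93.7)
```

```text
t 12.55 pos [523.9  -7.5 125.4] F [0.4 0.5 0.4] shift [-46.9   0.2  -0.4] rot [-0.08  0.29 -0.01]
```

Emit:
{"op": "send_rows", "data": {"moves": [[[-0.01,0,0,0,0,0,0],[-0.01,0,0,0,0,0,0],[-0.01,0,0,0,0,0,0],[-0.005,0,0,0,0,0,0],[-0.004,0,0,0,0,0,0],[-0.003,0,0,0,0,0,0]]]}}

```text
time_s: 13.15
eef_pos: [563.6, -4.8, 124.4]
tcp_rot: [-0.032, 0.999, -0.0, 0.0]
force: [-2.8, 0.2, 1.9]
opening: -0.001
```

Pushing at about 2.8 N, which matches the slide's friction. I'll creep on until the stop.

Emit:
{"op": "send_rows", "data": {"moves": [[[-0.002,0,0,0,0,0,0],[-0.002,0,0,0,0,0,0],[-0.002,0,0,0,0,0,0],[-0.002,0,0,0,0,0,0]]]}}

```text
time_s: 13.55
eef_pos: [568.7, -4.3, 124.2]
tcp_rot: [-0.032, 0.999, 0.0, -0.003]
force: [-9.3, -3.0, 6.7]
opening: -0.003
```

Emit:
{"op": "send_rows", "data": {"moves": [[[-0.002,0,0,0,0,0,0],[-0.002,0,0,0,0,0,0]]]}}

```text
time_s: 13.75
eef_pos: [569.3, -4.1, 123.9]
tcp_rot: [-0.033, 0.999, 0.0, -0.008]
force: [-15.6, -6.2, 10.7]
opening: 0.003
```

Emit:
{"op": "send_rows", "data": {"moves": [[[0,0,0,0,0,0,0],[0,0,0,0,0,0,0],[0,0,0,0,0,0,0],[0.01,0,0,0,0,0,0],[0.03,0,0,0,0,0,0],[0.03,-0.01,-0.03,0,0,0,0.05],[0.03,-0.02,-0.04,0,0,0,0.05],[0,-0.02,-0.045,0,0,0,0.05],[0,-0.02,-0.045,0,0,0,0.05],[0,0,-0.03,0,0,0,0.05]]]}}

```text
time_s: 14.75
eef_pos: [484.2, -81.4, 315.4]
tcp_rot: [-0.031, 1.0, -0.002, 0.005]
force: [1.5, -0.0, -1.0]
opening: 0.583
```

Run:
```python
from h import *
im={c:optics.snapshot(c) for c in C}
a=np.radians(3.75);R=np.array([[np.cos(a),-np.sin(a)],[np.sin(a),np.cos(a)]]);out=[]
F=np.array([588.4,-18.5])+R@[134,0];print("F",F)
for c,u0,v0 in(("side",165,140),("top",215,110)):
    cr=cv2.resize(im[c][v0:v0+144,u0:u0+100],None,fx=4,fy=4,interpolation=cv2.INTER_CUBIC)
    for pts,z,col in(([(-119,15),(-130,26),(-141,15),(-130,4)],77,(0,255,0)),([(-200,56),(-200,-56),(70,-56),(70,56)],32,(0,0,255)),([(-85,-116),(-85,-201),(-107,-201),(-107,-116)],238,(255,0,0)),([(-30,45),(-30,-45),(75,-45),(75,45)],227,(255,255,0))):
        w=np.c_[np.array(pts)@R.T+F,np.full(4,z)];cv2.polylines(cr,[((proj(c,w)-[u0,v0]+.5)*4).astype(int)],True,col,1)
    out.append(cr)
cv2.imwrite("pics/home.png",np.hstack(out)[:,:,::-1])
g=R@[-96,-162]+F;print("grip",g);go(*g,320,3.75);go(*g,320,183.75);print(env.sense()["qpos"])
```

```text
F [722.11309571  -9.73598068]
grip [ 636.91394602 -177.66782665]
t 14.85 pos [485.2 -80.4 316.5] F [ 0.1 -0.8 -0.6] shift [-145.4 -106.5   -0.9] rot [ 0.33  0.87 89.83]
t 14.85 pos [485.2 -80.4 316.5] F [ 0.1 -0.8 -0.6] shift [-145.4 -106.5   -0.9] rot [ -0.87   0.33 -90.17]
[-3.92149998e-01  3.27567572e-01  1.75163367e+00  5.62178280e-04
  1.04774026e+00 -2.02570246e+00]
```

View pics/home.png

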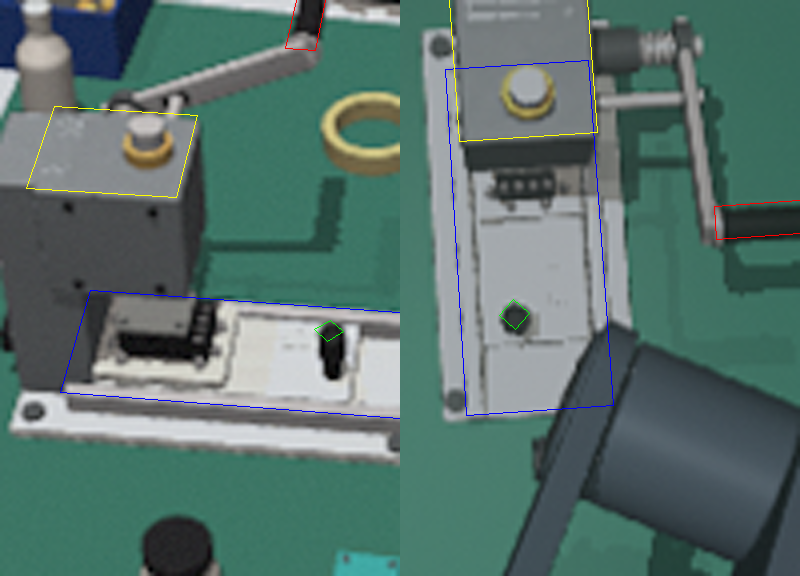

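Emit:
{"op": "send_rows", "data": {"moves": [[[0,0,-0.005,0,0,8.2,0.085],[0,0,-0.005,0,0,8.2,0.085],[0,0,-0.005,0,0,8.2,0.085],[0,0,-0.005,0,0,8.2,0.085],[0,0,0,0,0,8.2,0.085],[0,0,0,0,0,8.2,0.085],[0,0,0,0,0,8.2,0.085],[0,0,0,0,0,8.2,0.085],[0,0,0,0,0,8.2,0.085],[0,0,0,0,0,8.2,0.085]]]}}

```text
time_s: 15.85
eef_pos: [482.2, -78.3, 330.5]
tcp_rot: [0.634, 0.773, 0.0, 0.0]
force: [0.8, -0.1, -0.0]
opening: 0.997
```

Emit:
{"op": "send_rows", "data": {"moves": [[[0,0,0,0,0,7.8,0.085],[0,0,0,0,0,0,0.085],[0,0,0,0,0,0,0.085]]]}}

```text
time_s: 16.15
eef_pos: [482.0, -78.4, 330.9]
tcp_rot: [0.682, 0.732, 0.0, -0.0]
force: [-0.1, -0.5, -0.4]
opening: 0.995
```

Run:
```python
from h import *
go(636.9,-177.7,330,3.75)
```

```text
t 16.15 pos [482.  -78.4 330.9] F [-0.1 -0.5 -0.4] shift [-109.9  147.5    0.8] rot [-0.01 -0.02  0.28]
```

Emit:
{"op": "send_rows", "data": {"moves": [[[-0.02,0.025,0,0,0,0,0.085],[-0.03,0.04,0,0,0,0,0.085],[-0.03,0.04,0,0,0,0,0.085],[-0.03,0.0425,0,0,0,0,0.085],[0,0,0,0,0,0,0.085],[0,0,0.02,0,0,0,0.085],[0,0,0.02,0,0,0,0.085],[0,0,0,0,0,0,0.085]]]}}

```text
time_s: 16.95
eef_pos: [632.8, -176.3, 287.8]
tcp_rot: [0.682, 0.731, -0.001, -0.004]
force: [-0.8, 0.2, -0.5]
opening: 0.997
```

Emit:
{"op": "send_rows", "data": {"moves": [[[0,0,0,0,0,0,0],[0,0,0,0,0,0,0],[0,0,0,0,0,0,0],[0,0,0,0,0,0,0],[0,0,0,0,0,0,0],[0,0,0,0,0,0,0],[0,0,0,0,0,0,0],[0,0,0,0,0,0,0],[0,0,0,0,0,0,0]]], "newtons": 70}}

```text
time_s: 17.85
eef_pos: [635.1, -177.5, 292.1]
tcp_rot: [0.683, 0.73, 0.0, 0.001]
force: [0.7, 0.2, 3.3]
opening: 0.233
```

Emit:
{"op": "send_rows", "data": {"moves": [[[0,-0.0026,0.006,0,0,0,0],[0,-0.0024,0.006,0,0,0,0],[0,-0.002,0.0062,0,0,0,0],[0,-0.0019,0.0063,0,0,0,0],[0,-0.0015,0.0064,0,0,0,0],[0,-0.0013,0.0064,0,0,0,0],[0,-0.001,0.0064,0,0,0,0],[0,-0.0007,0.0065,0,0,0,0],[0,-0.0004,0.0065,0,0,0,0],[0,-0.0002,0.0066,0,0,0,0]]]}}

```text
time_s: 18.85
eef_pos: [621.5, -178.4, 229.8]
tcp_rot: [0.683, 0.73, 0.001, 0.001]
force: [-0.7, 1.2, 7.9]
opening: 0.236
```

Emit:
{"op": "send_rows", "data": {"moves": [[[0,0.0002,0.0066,0,0,0,0],[0,0.0004,0.0065,0,0,0,0],[0,0.0007,0.0065,0,0,0,0],[0,0.001,0.0064,0,0,0,0],[0,0.0013,0.0064,0,0,0,0],[0,0.0015,0.0064,0,0,0,0],[0,0.0019,0.0063,0,0,0,0],[0,0.002,0.0062,0,0,0,0],[0,0.0024,0.006,0,0,0,0],[0,0,0,0,0,0,0]]]}}

```text
time_s: 19.85
eef_pos: [630.5, -177.8, 170.6]
tcp_rot: [0.683, 0.731, -0.002, -0.002]
force: [-3.3, -0.8, 6.0]
opening: 0.236
```

Emit:
{"op": "send_rows", "data": {"moves": [[[0,0.002,0.003,0,0,0,0],[0,0.001,0.003,0,0,0,0],[0,0,0,0,0,0,0]]]}}

```text
time_s: 20.15
eef_pos: [632.6, -177.7, 165.4]
tcp_rot: [0.683, 0.731, -0.002, -0.002]
force: [-9.2, -0.5, 11.5]
opening: 0.238
```

Emit:
{"op": "send_rows", "data": {"moves": [[[0,0,0.002,0,0,0,0],[0,0,0.002,0,0,0,0],[0,0,0,0,0,0,0]]]}}

```text
time_s: 20.45
eef_pos: [633.6, -177.6, 161.8]
tcp_rot: [0.683, 0.731, -0.001, -0.001]
force: [-4.0, -0.7, 9.0]
opening: 0.233
```

Emit:
{"op": "send_rows", "data": {"moves": [[[0,0,0.002,0,0,0,0],[0,0,0,0,0,0,0],[0,0,0,0,0,0,0]]]}}

```text
time_s: 20.75
eef_pos: [634.3, -177.5, 160.1]
tcp_rot: [0.683, 0.731, -0.001, -0.001]
force: [-3.7, 0.2, 9.4]
opening: 0.234
```

Run:
```python
from h import *
im={c:optics.snapshot(c) for c in C}
print(env.sense()["eef_pos"],env.sense()["force"])
a=np.radians(3.75);R=np.array([[np.cos(a),-np.sin(a)],[np.sin(a),np.cos(a)]]);out=[]
F=np.array([722.1,-9.7])
for c,u0,v0 in(("side",165,130),("top",215,110)):
    cr=cv2.resize(im[c][v0:v0+144,u0:u0+100],None,fx=4,fy=4,interpolation=cv2.INTER_CUBIC)
    for pts,z,col in(([(-119,15),(-130,26),(-141,15),(-130,4)],77,(0,255,0)),([(-85,-116),(-85,-201),(-107,-201),(-107,-116)],112,(255,0,0))):
        w=np.c_[np.array(pts)@R.T+F,np.full(4,z)];cv2.polylines(cr,[((proj(c,w)-[u0,v0]+.5)*4).astype(int)],True,col,1)
    out.append(cr)
cv2.imwrite("pics/down.png",np.hstack(out)[:,:,::-1])
```

```text
[ 634.26325804 -177.56463622  160.08213278] [-3.28430399  0.71235831  9.90064604]
```

View pics/down.png

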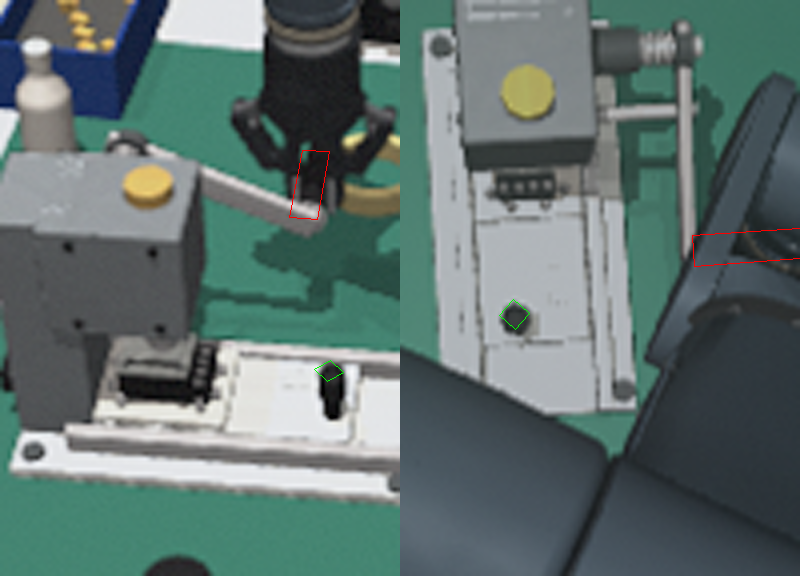

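The handle is nearly down, and there's no hard stop in the force yet. I'll keep pressing.

Emit:
{"op": "send_rows", "data": {"moves": [[[0,0.0005,0.002,0,0,0,0],[0,0.0005,0.002,0,0,0,0],[0,0,0,0,0,0,0]]], "newtons": 90}}

```text
time_s: 21.15
eef_pos: [635.6, -177.4, 157.0]
tcp_rot: [0.683, 0.73, -0.0, -0.0]
force: [-5.7, 0.7, 13.1]
opening: 0.234
```

Emit:
{"op": "send_rows", "data": {"moves": [[[0,0.0005,0.002,0,0,0,0],[0,0,0,0,0,0,0]]]}}

```text
time_s: 21.35
eef_pos: [635.8, -177.5, 156.7]
tcp_rot: [0.683, 0.731, -0.001, -0.0]
force: [-8.8, 2.1, 21.6]
opening: 0.237
```

Emit:
{"op": "send_rows", "data": {"moves": [[[0,0,0.001,0,0,0,0],[0,0,0,0,0,0,0],[0,0,0,0,0,0,0],[0,0,0,0,0,0,0],[0,0,0,0,0,0,0],[0,0,0,0,0,0,0]]]}}

```text
time_s: 21.95
eef_pos: [635.8, -177.4, 156.5]
tcp_rot: [0.683, 0.731, -0.001, 0.0]
force: [-10.5, 2.2, 25.9]
opening: 0.236
```

Run:
```python
from h import *
im=optics.snapshot("side");s=env.sense();print(s["eef_pos"],s["force"])
a=np.radians(3.75);R=np.array([[np.cos(a),-np.sin(a)],[np.sin(a),np.cos(a)]]);F=np.array([722.1,-9.7])
cr=cv2.resize(im[120:260,150:270],None,fx=4,fy=4,interpolation=cv2.INTER_CUBIC)
for th,col in((25,(255,0,0)),(18,(255,255,0))):
    t=np.radians(th);w=[]
    for r in(0,150): w.append([*(R@[40-r*np.cos(t),-110]+F),175-r*np.sin(t)])
    cv2.polylines(cr,[((proj("side",w)-[150,120]+.5)*4).astype(int)],False,col,1)
cv2.imwrite("pics/fin.png",cr[:,:,::-1])
```

```text
[ 635.83240954 -177.45840832  156.54545867] [-8.98803652  2.61844679 25.71525483]
```

View pics/fin.png

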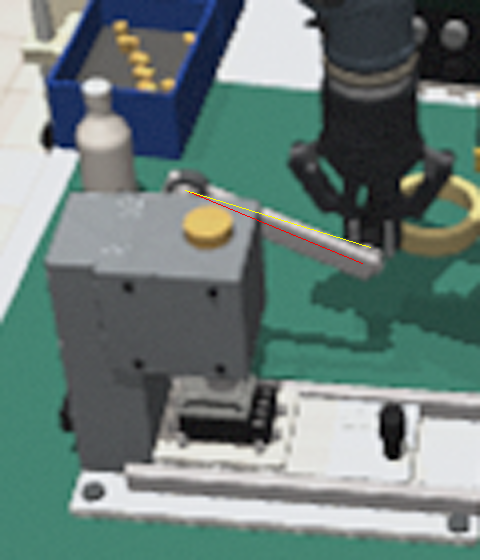

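The arm lies parallel to the 25° stop line (red), the ram pad is on the module and the knob is at home. Force is steady at about 26 N against the stop, so I'm handing in.

```bash
python3 -c "
from cell import close_job
print(close_job())"
```

```text
the job is handed in; nothing more can be done
None
```

The job is handed in at about 22 s of the 61 s allowed. The converter is loaded in the nest with its terminals towards the knob, the slide is home, and the robot is holding the handle down. No verdict was given.

- **Converter:** I picked the silver-topped block with the black terminal step. After I let go, its outline matched the seated position in both cameras.
- **Slide:** Pushing on the knob, the slide stopped after about 133 mm and the force rose to about 16 N. The knob then matched its home position in both pictures.
- **Handle:** I gripped the bar and followed its arc down. At the end the arm lay parallel to the 25° stop line, and the tool had stopped moving with a steady 26 N or so upward force. The picture shows the ram pad on the module.
- **Disagreement:** The tool came to rest about 10 mm lower than the handle's stated travel predicts (TCP z 156.5 mm, not 166 mm). The bar may have slid within the fingers; I judged the stop by the force rise and the arm angle.
- **Not measured:** I could not read the handle angle or the ram force directly. I did not check the other bench parts after the moves; the tool paths were planned to clear them.

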